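Count in the checked parts by pressing their pads

ROBOT

A 7-joint arm with a two-finger parallel gripper is mounted at the origin on the work surface; the furniture and walls round the work are solid. World frame = base frame: x ahead of the robot, y to its left, z up, the work surface at z = 0. Lengths are in m, angles in rad, forces in N, time in s.
With the tool pointing down it reaches from about 0.425 to 0.925 m from the base axis. Payload 6.8 kg.
Tool frame: the origin (TCP) lies midway between the tips of the shut fingers; the grasp point (between the pads) lies 19 mm behind it; y points along the fingers, z is the direction in which the jaws open and shut, and the axes are right-handed (so a half turn about y gives the same grasp; the last joint's range is limited). The gripper opens to 85 mm and grips with 20 to 120 N. Pads are 22 mm wide; open, the fingers measure 114 mm over their backs; the gripper's body (76 mm by 85 mm) begins 54 mm behind the grasp point. The pads swing forward as they close: fully open they stand 13 mm farther back than shut.
Start: joints at [-1.402, 0.477, 0.022, 1.555, -0.011, 1.109, -0.083], TCP at [0.184, 0.649, 0.231] pointing down, gripper open.
Joint ranges: [-2.96, 2.96], [-0.34, 2.1], [-1.41, 1.46], [0.24, 2.44], [-1.37, 4.51], [0.17, 1.92], [-2.96, 2.96]. Speed limits (rad/s): [2.39, 2.39, 3.14, 3.14, 3.14, 3.14, 3.14].

INTERFACE

Orientations are given as a unit quaternion [w, x, y, z].
In Python, from station import bot gives the robot as it stands. The module is installed in compiled form; this text tells all that it offers.
- The arm moves only by the shell command python3 -m crank 'ROWS' [FORCE]. ROWS is JSON, a list of rows, each an object with "linear": the shift along the tool's x, y, z in m, a list of three; "dr": the turn, a rotation vector about the tool's x, y, z in degrees, a list of three; "hand": the gripper command: -1 is shut, 1 is fully open, values between are in proportion. A call has 1 to 10 rows; each row is the pose to reach, as a shift and turn from the pose commanded when the call began, along the tool's axes at that moment; what a row does not reach only later rows make up. A row lasts 1/12 s, in which the tool goes at most 41.7 mm and 7.16 degrees, less where a joint would pass 70% of its speed; a pose out of reach is approached as far as the arm can. A call with a gripper value outside its range is refused whole. The fingers move at their own pace and stop on an object; FORCE is the grip in N (left out, the last holds). Time passes only in rows, so rows that repeat a pose let the fingers close. It gives the time, the measured TCP pose, the force and the opening at its end, in the units of the state.
- bot.get_obs(): the state, without advancing time (a new reading comes with each control period).
- bot.read_camera(name): name is "scene" or "top"; returns the picture (420x560x3 uint8, blue, green, red); there is no depth.
- bot.camera_params(name): a dict with "K" (3x3 intrinsics, pixels), "R" (3x3) and "t" (3): a world point X has camera coordinates R X + t. Camera axes: x right, y down, z forward; pixel columns grow to the right and rows downward; lengths in m; the calibration is good to about 2 mm. A picture is of the moment at which its call begins. camera_params takes no time and is no camera call.
- bot.hand_in(): hands the job in, once; it reports no verdict.
Trained networks look in the newest picture that a camera, given by its name, has taken for a name from the list of things; names that differ only in an ending like _2 or _b are one class to them, and where a whole thing is asked for, a point or a joint stands for the part that bears it (a point fixed in the world has none). Each returns a list of dicts, best first, with "score" (0 to 1); they miss things now and then, are a little off and sometimes report something else, mostly with a low value. They report only what shows in the picture. A call takes as long as a camera call. They do not tell look-alikes from the thing itself.
- bot.search_frame(camera, target): "extent" ([left, top, right, bottom] in pixels, round what is visible of it).
- bot.cut_out(camera, target): "pixels" (420x560 bool, what is visible of it) and "extent" ([left, top, right, bottom] in pixels, round what is visible of it).
- bot.place_of(camera, target): "xy" ([column, row] in pixels: a listed point, or the origin of a listed thing).
The state is a dict: "t": time; "q": joint angles; "joint_vel": joint speeds; "joint_torque": joint torques, N m; "eef_pos": TCP position; "tool_rot": TCP orientation; "contact_force": force on the tool from outside, world axes, zero at the start; "torque": the same for the moment, N m; "gripper_width": opening from 0.0 (shut) to 1.0 (fully open).
Only numpy, scipy, OpenCV 4.12 (cv2) and the standard library are available. Lean on these libraries where they do the work, as an engineer would, in place of code of your own. Each camera call takes 0.05 s, during which the arm holds its last target. There are 200 camera calls.

TASK

Count in the three checked parts on their stands: with your fingertips press lightly down on top of the copper rivet, then the dark flanged bush, then the bright flat piece, each until its pad has gone all the way down; the pad stays down when you let go. Leave the parts standing in the middle of their pads - do not grip, lift or shift them - and do not touch the small flange nut on the fourth stand, which has not been checked, nor the mug and the tin.

Things in the scene. Friction and masses are not known exactly. Their poses are not given: they have to be found in the camera images.
- rivet: copper rivet, light copper-pink, standing on its round head (22 mm across, 11 mm high) with the 10 mm shank upright; 41 mm high in all. Origin at the middle of its underside, which rests on the top of its pad within 3 mm of the pad's middle; z up. Loose. The spot to press is on its top, straight above the origin.
- bush: dark, almost black, flanged bush standing on its flange (42 mm across, 10 mm high); collar above it 30 mm across with a bore of about 16 mm, which the shut fingers bridge; 30 mm high in all. Origin at the middle of its underside, which rests on the top of its pad within 3 mm of the pad's middle; z up. Loose. The spot to press is on its top, straight above the origin.
- flat: bright grey metal flat piece, 20 x 60 x 10 mm, lying flat, 10 mm high, long side along its own y. Origin at the middle of its underside, which rests on the top of its pad within 3 mm of the pad's middle; z up. Loose. The spot to press is on its top, straight above the origin.
- nut: small dark flange nut, 31 mm across, 15 mm high, lying flat. Not to be touched. Origin at the middle of its underside, which rests on the top of its pad within 3 mm of the pad's middle; z up. Loose.
- top_rivet (a point): middle of the top face of a round pad, 50 mm across, with a soft black top 47 mm across, 45 mm above the bench while up; it moves with the pad; z up. The soft top also yields by itself, up to 8 mm into the pad (2 N to start, 14 N fully in), and comes back when let go. The pad rides on a stem with a yellow band over a grey round foot (60 mm across, 18 mm high) that is fixed to the bench. The four stands are alike and stand in any order. This one carries the copper rivet.
- pad_rivet (a joint): how far the pad of that stand has been pushed down, in m, not counting the yielding of its soft top: 0 up as at the start, grows as the pad goes down, 0.010 at its end stop (a travel of 10 mm). About 4 N moves it, and past the end stop the soft top takes up the push; friction holds it where it is left. Pad of the copper rivet.
- top_bush (a point): middle of the top face of a round pad, 50 mm across, with a soft black top 47 mm across, 45 mm above the bench while up; it moves with the pad; z up. The soft top also yields by itself, up to 8 mm into the pad (2 N to start, 14 N fully in), and comes back when let go. The pad rides on a stem with a yellow band over a grey round foot (60 mm across, 18 mm high) that is fixed to the bench. The four stands are alike and stand in any order. This one carries the flanged bush.
- pad_bush (a joint): how far the pad of that stand has been pushed down, in m, not counting the yielding of its soft top: 0 up as at the start, grows as the pad goes down, 0.010 at its end stop (a travel of 10 mm). About 4 N moves it, and past the end stop the soft top takes up the push; friction holds it where it is left. Pad of the flanged bush.
- top_flat (a point): middle of the top face of a round pad, 50 mm across, with a soft black top 47 mm across, 45 mm above the bench while up; it moves with the pad; z up. The soft top also yields by itself, up to 8 mm into the pad (2 N to start, 14 N fully in), and comes back when let go. The pad rides on a stem with a yellow band over a grey round foot (60 mm across, 18 mm high) that is fixed to the bench. The four stands are alike and stand in any order. This one carries the flat piece.
- pad_flat (a joint): how far the pad of that stand has been pushed down, in m, not counting the yielding of its soft top: 0 up as at the start, grows as the pad goes down, 0.010 at its end stop (a travel of 10 mm). About 4 N moves it, and past the end stop the soft top takes up the push; friction holds it where it is left. Pad of the flat piece.
- top_nut (a point): middle of the top face of a round pad, 50 mm across, with a soft black top 47 mm across, 45 mm above the bench while up; it moves with the pad; z up. The soft top also yields by itself, up to 8 mm into the pad (2 N to start, 14 N fully in), and comes back when let go. The pad rides on a stem with a yellow band over a grey round foot (60 mm across, 18 mm high) that is fixed to the bench. The four stands are alike and stand in any order. This one carries the flange nut.
- pad_nut (a joint): how far the pad of that stand has been pushed down, in m, not counting the yielding of its soft top: 0 up as at the start, grows as the pad goes down, 0.010 at its end stop (a travel of 10 mm). About 4 N moves it, and past the end stop the soft top takes up the push; friction holds it where it is left. Pad of the flange nut.
- mug: white enamel mug, 81 mm across, 77 mm high, bystander; origin at its underside
- tin: open tin with a blue band, 74 mm across, 88 mm high, bystander; origin at its underside
There are look-alikes about, which are no part of the job. What is shaped like the bush but red is not meant.

How it is judged:
By the outcome, as a careful person would: the job done as asked, in the order asked, and still so for the second after the job is handed in, with the robot touching nothing.
It also fails if it takes over 48 s, if anything falls off the work surface, if the arm or the gripper's body presses on something with over 40 N, if the wrist force passes 120 N, or if a joint passes its speed limit or range.

## Working session

There is one attempt and no reset: what is moved stays moved. The work goes in short steps, Python scripts to look and compute and a shell command to move; the robot and the scene stay as the last step left them, time stands still between calls to the robot, and variables do not carry over. Pictures are saved under pics/ and viewed, about 8 in all and at most 12, crops included, and the job is handed in when it is done.

```bash
mkdir -p pics
python3 - <<'E'
from station import bot
import cv2,numpy as np
np.set_printoptions(precision=4,suppress=True)
for c in("scene","top"):
    im=bot.read_camera(c);cv2.imwrite(f"pics/{c}0.png",im)
    p=bot.camera_params(c);R=np.array(p["R"]);print(c,p["K"],R,-R.T@np.array(p["t"]))
    for n in("rivet","bush","flat","nut","mug","tin","top_rivet"):
        print(c,n,[(np.round(d["xy"],1).tolist(),round(d["score"],2)) for d in bot.place_of(c,n)])
o=bot.get_obs();print(o)
E
```

```text
scene [[402.2551   0.     280.6859]
 [  0.     402.2551 207.4976]
 [  0.       0.       1.    ]] [[ 0.9065 -0.4221 -0.0098]
 [-0.3343 -0.7034 -0.6273]
 [ 0.2579  0.5719 -0.7788]] [ 0.3783 -0.4457  0.733 ]
scene rivet [([241.8, 326.9], 0.51)]
scene bush [([225.1, 261.5], 0.83), ([311.4, 134.7], 0.58)]
scene flat [([271.6, 258.2], 0.59)]
scene nut [([294.6, 301.2], 0.66)]
scene mug [([169.4, 207.9], 0.61)]
scene tin [([185.1, 170.6], 0.98), ([272.1, 261.3], 0.52)]
scene top_rivet [([242.0, 326.0], 0.62)]
top [[537.3708   0.     272.1657]
 [  0.     537.3708 212.0154]
 [  0.       0.       1.    ]] [[-0.0161 -0.9998 -0.0144]
 [-0.9804  0.0186 -0.1962]
 [ 0.1965  0.011  -0.9805]] [0.3502 0.032  1.2305]
top rivet [([360.6, 275.1], 0.42)]
top bush [([302.6, 271.6], 0.77), ([174.0, 135.7], 0.72), ([315.5, 235.8], 0.28)]
top flat [([314.4, 234.2], 0.52)]
top nut [([364.2, 230.7], 0.59)]
top mug [([201.9, 305.7], 0.89)]
top tin [([164.0, 273.2], 0.84)]
top top_rivet [([365.3, 281.8], 0.62)]
{'t': 0.8, 'q': array([-1.4021,  0.477 ,  0.0224,  1.5554, -0.0115,  1.1093, -0.0831]), 'joint_vel': array([-0.0002, -0.0002,  0.0006, -0.0005, -0.0014, -0.0011,  0.0018]), 'joint_torque': array([  0.0008, -59.6263,   1.6064, -28.1523,   0.0124,   0.0015,
        -0.    ]), 'eef_pos': array([0.1845, 0.6493, 0.2313]), 'tool_rot': array([ 0.7004, -0.7003,  0.0976, -0.0976]), 'contact_force': array([-0.2153,  0.4807, -0.7391]), 'torque': array([-0.047 , -0.0128,  0.0445]), 'gripper_width': 1.0003704450622477}
```

Run:
```python
import cv2,numpy as np
a=cv2.imread("pics/scene0.png");b=cv2.imread("pics/top0.png")
cv2.imwrite("pics/a.png",cv2.resize(a,(800,600)))
cv2.imwrite("pics/b.png",np.hstack([cv2.resize(b[200:320,280:400],(400,400),interpolation=2),cv2.resize(a[220:360,200:340],(400,400),interpolation=2)]))
```

```text
(no output)
```

View pics/a.png

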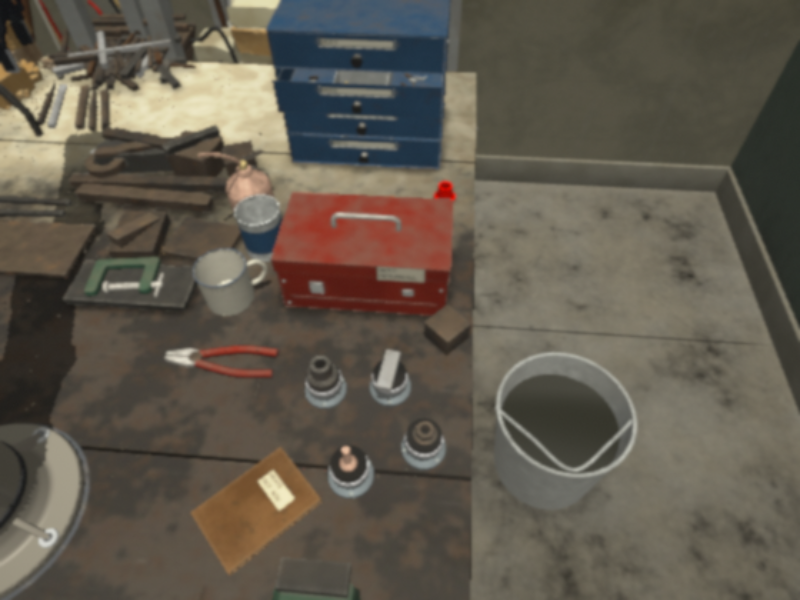

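View pics/b.png

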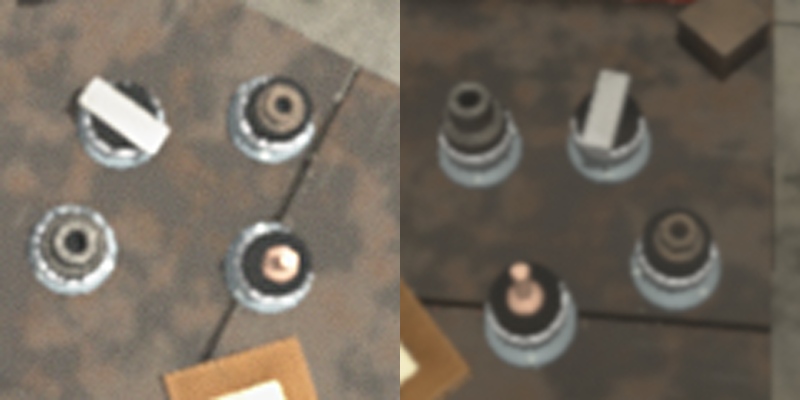

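View pics/top0.png

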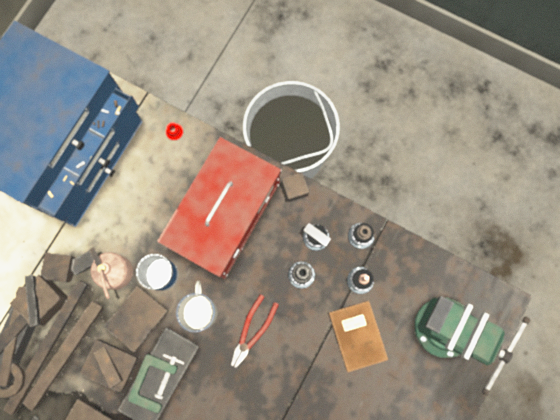

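The pictures show:
- **Rivet:** copper, scene view (347,460) of 800x600, top view (362,278).
- **Bush:** tall, stepped and dark, scene (322,372), top (302,272).
- **Nut:** low and dark, scene (424,432), top (363,232). It could be mistaken for the bush.
- **Flat:** bright bar, scene (388,370), top (316,234).
- **Look-alike:** red bush at top (174,131), scene (445,190), not on a stand.

By height and flange, the bush is the tall part at top (302,272).

```bash
cat > h.py <<'E'
from station import bot
import numpy as np,cv2
np.set_printoptions(precision=4,suppress=True)
def P(c):
    p=bot.camera_params(c);return np.array(p["K"]),np.array(p["R"]),np.array(p["t"])
def ray(c,uv,z):
    K,R,t=P(c);C=-R.T@t;d=R.T@np.linalg.solve(K,[*uv,1]);return C+d*(z-C[2])/d[2]
def proj(c,X):
    K,R,t=P(c);v=K@(R@np.array(X)+t);return v[:2]/v[2]
E
python3 - <<'E'
from h import *
ims={c:bot.read_camera(c) for c in("scene","top")}
hh=dict(rivet=.041,bush=.030,flat=.010,nut=.015)
for n,h in hh.items():
    for c in("scene","top"):
        ims[c]
        ds=bot.cut_out(c,n)
        for d in ds[:2]:
            m=d["pixels"];ys,xs=np.nonzero(m);cen=(xs.mean(),ys.mean())
            print(n,c,round(d["score"],2),np.array(d["extent"]),"cen",np.array(cen),"n",m.sum(),"xy mid",ray(c,cen,.045+h/2)[:2])
        po=bot.place_of(c,n); 
        print("   origin",[ray(c,d["xy"],.045)[:2] for d in po[:1]],"top pt",[ray(c,d["xy"],.045)[:2] for d in bot.place_of(c,"top_"+n)[:2]])
E
```

```text
rivet scene 0.45 [237.6 312.6 248.1 334.4] cen [242.6813 322.0275] n 182 xy mid [ 0.432  -0.1585]
   origin [array([ 0.4318, -0.1522])] top pt [array([ 0.4356, -0.1526])]
rivet top 0.46 [359.9 272.4 367.7 284.2] cen [363.5833 278.9028] n 72 xy mid [ 0.4331 -0.1493]
rivet top 0.38 [298.4 267.8 305.6 287.9] cen [302.6818 275.0227] n 44 xy mid [ 0.4437 -0.0185]
   origin [array([ 0.4429, -0.1507])] top pt [array([ 0.4317, -0.1511])]
bush scene 0.53 [213.8 250.  234.7 271.4] cen [224.8054 260.2243] n 370 xy mid [ 0.4473 -0.0242]
bush scene 0.46 [303.7 124.4 318.8 141.3] cen [311.1958 133.3427] n 143 xy mid [0.7719 0.2331]
   origin [array([ 0.4432, -0.018 ])] top pt [array([ 0.4454, -0.0208])]
bush top 0.78 [293.5 264.  313.9 284.8] cen [302.0954 273.4629] n 283 xy mid [ 0.4475 -0.0176]
bush top 0.78 [165.8 127.5 182.6 140.9] cen [173.8651 131.9535] n 215 xy mid [0.7765 0.2679]
   origin [array([0.7758, 0.2651])] top pt [array([ 0.4544, -0.0164])]
flat scene 0.69 [264.4 244.6 277.2 272.2] cen [271.3517 258.8862] n 290 xy mid [ 0.5327 -0.0545]
   origin [array([ 0.5395, -0.0561])] top pt [array([ 0.5364, -0.0562])]
flat top 0.71 [301.9 225.5 328.5 246.6] cen [316.9055 234.6614] n 254 xy mid [ 0.5336 -0.0532]
   origin [array([ 0.5281, -0.0493])] top pt [array([ 0.5351, -0.058 ])]
nut scene 0.59 [288.5 293.7 307.9 314.3] cen [296.8725 303.5   ] n 204 xy mid [ 0.5355 -0.1621]
   origin [array([ 0.5421, -0.1591])] top pt [array([ 0.5367, -0.1634])]
   origin [array([ 0.5389, -0.1592])] top pt [array([ 0.539 , -0.1623])]
```

```bash
cat > ov.py <<'E'
from h import *
def circ(x,y,z,r): a=np.linspace(0,2*np.pi,33);return [(x+r*np.cos(i),y+r*np.sin(i),z) for i in a]
def crop(c,im,x,y,loops,s=8,w=48):
    u,v=np.round(proj(c,(x,y,.06))).astype(int);u0,v0=u-w//2,v-w//2
    o=cv2.resize(im[v0:v0+w,u0:u0+w],None,fx=s//2*1.,fy=s//2*1.,interpolation=2) if 0 else cv2.resize(im[v0:v0+w,u0:u0+w],(260,260),interpolation=2)
    k=260/w
    for L,col in loops:
        q=np.array([((proj(c,X)-(u0,v0)+.5)*k) for X in L])
        cv2.polylines(o,[np.round(q).astype(int)],False,col,1)
    return o
E
python3 - <<'E'
from ov import *
G=(0,255,0);Y=(0,255,255);M=(255,0,255)
E={"rivet":(.433,-.152),"bush":(.447,-.020),"flat":(.5345,-.055)}
rows=[]
for c in("scene","top"):
    im=cv2.imread(f"pics/{c}0.png");r=[]
    for n,(x,y) in E.items():
        L=[(circ(x,y,.045,.025),Y),(circ(x,y,0.018,.03),M)]
        if n=="rivet":L+=[(circ(x,y,.086,.005),G),(circ(x,y,.056,.011),G)]
        if n=="bush":L+=[(circ(x,y,.075,.015),G),(circ(x,y,.055,.021),G)]
        if n=="flat":L+=[(circ(x,y,.055,.01),G)]
        r.append(crop(c,im,x,y,L))
    rows.append(np.hstack(r))
cv2.imwrite("pics/ov1.png",np.vstack(rows))
E
```

```text
(no output)
```

View pics/ov1.png

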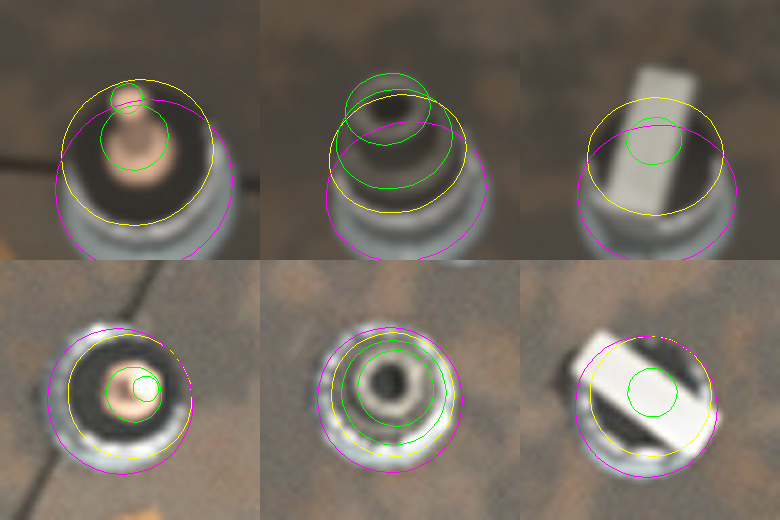

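The model outlines fit the parts to about 2 mm in both views. The bar sits about 2 mm towards +y of my model. Next I work out the moves.

```bash
cat > mv.py <<'E'
from h import *
from scipy.spatial.transform import Rotation as Ro
def rel(*pts):
    o=bot.get_obs();w,x,y,z=o["tool_rot"];R=Ro.from_quat([x,y,z,w]).as_matrix()
    print("t",o["t"],"eef",o["eef_pos"],"F",o["contact_force"],"g",o["gripper_width"]);
    for p in pts: print(p,"->",R.T@(np.array(p)-o["eef_pos"]))
    return R
if __name__=="__main__":
    import sys;print(rel(*eval(sys.argv[1])))
E
python3 mv.py '[(.45,.32,.24),(.433,-.152,.24),(.433,-.152,.12)]'
python3 -c "
from h import *
print([ray('top',u,.15) for u in [(280,170),(220,275),(160,240),(155,258)]])"
```

```text
t 2.1 eef [0.1845 0.6493 0.2313] F [ 0.1929  0.2325 -0.3197] g 1.000679338466674
(0.45, 0.32, 0.24) -> [ 0.3454 -0.0087 -0.2442]
(0.433, -0.152, 0.24) -> [ 0.4581 -0.0087 -0.7029]
(0.433, -0.152, 0.12) -> [ 0.4581  0.1113 -0.7029]
[[ 0.9619 -0.      0.2733]
 [-0.2733  0.      0.9619]
 [-0.     -1.      0.    ]]
[array([0.6556, 0.0264, 0.15  ]), array([0.4398, 0.1509, 0.15  ]), array([0.5129, 0.2734, 0.15  ]), array([0.4763, 0.2826, 0.15  ])]
```

```bash
python3 -m crank '[{"linear":[0.345,-0.05,-0.245],"dr":[0,0,0],"hand":-1},{"linear":[0.345,-0.05,-0.245],"dr":[0,0,0],"hand":-1},{"linear":[0.345,-0.05,-0.245],"dr":[0,0,0],"hand":-1},{"linear":[0.345,-0.05,-0.245],"dr":[0,0,0],"hand":-1},{"linear":[0.345,-0.05,-0.245],"dr":[0,0,0],"hand":-1},{"linear":[0.345,-0.05,-0.245],"dr":[0,0,0],"hand":-1},{"linear":[0.345,-0.05,-0.245],"dr":[0,0,0],"hand":-1},{"linear":[0.345,-0.05,-0.245],"dr":[0,0,0],"hand":-1},{"linear":[0.345,-0.05,-0.245],"dr":[0,0,0],"hand":-1},{"linear":[0.345,-0.05,-0.245],"dr":[0,0,0],"hand":-1}]' 30; python3 mv.py '[(.45,.32,.28),(.433,-.152,.28),(.433,-.152,.12)]'
```

```text
t: 2.93
eef_pos: [0.4445, 0.3249, 0.2808]
tool_rot: [0.701, -0.7, 0.097, -0.098]
contact_force: [0.9, 0.3, -0.8]
gripper_width: -0.002
t 2.9333 eef [0.4445 0.3249 0.2808] F [ 0.8927  0.3479 -0.8182] g -0.0022341621397545986
(0.45, 0.32, 0.28) -> [ 0.0066  0.0008 -0.0032]
(0.433, -0.152, 0.28) -> [ 0.1192  0.0005 -0.4619]
(0.433, -0.152, 0.12) -> [ 0.1192  0.1605 -0.462 ]
[[ 0.9619  0.0005  0.2733]
 [-0.2733  0.0007  0.9619]
 [ 0.0003 -1.      0.0008]]
```

```bash
python3 -m crank '[{"linear":[0.1126,0,-0.4588],"dr":[0,0,0],"hand":-1},{"linear":[0.1126,0,-0.4588],"dr":[0,0,0],"hand":-1},{"linear":[0.1126,0,-0.4588],"dr":[0,0,0],"hand":-1},{"linear":[0.1126,0,-0.4588],"dr":[0,0,0],"hand":-1},{"linear":[0.1126,0,-0.4588],"dr":[0,0,0],"hand":-1},{"linear":[0.1126,0,-0.4588],"dr":[0,0,0],"hand":-1},{"linear":[0.1126,0,-0.4588],"dr":[0,0,0],"hand":-1},{"linear":[0.1126,0,-0.4588],"dr":[0,0,0],"hand":-1},{"linear":[0.1126,0,-0.4588],"dr":[0,0,0],"hand":-1},{"linear":[0.1126,0,-0.4588],"dr":[0,0,0],"hand":-1}]' >/dev/null
python3 -m crank '[{"linear":[0,0,0],"dr":[0,0,0],"hand":-1},{"linear":[0,0,0],"dr":[0,0,0],"hand":-1},{"linear":[0,0,0],"dr":[0,0,0],"hand":-1},{"linear":[0,0,0],"dr":[0,0,0],"hand":-1}]'; python3 mv.py '[(.433,-.152,.28),(.433,-.152,.105)]'
```

```text
t: 4.1
eef_pos: [0.4286, -0.0885, 0.2801]
tool_rot: [0.701, -0.7, 0.097, -0.097]
contact_force: [0.1, 0.3, 0.4]
gripper_width: -0.004
t 4.1 eef [ 0.4286 -0.0885  0.2801] F [0.0967 0.2565 0.4411] g -0.0035768609407328842
(0.433, -0.152, 0.28) -> [ 0.0214  0.0001 -0.0599]
(0.433, -0.152, 0.105) -> [ 0.0215  0.1751 -0.06  ]
[[ 0.9625 -0.0001  0.2712]
 [-0.2712  0.0003  0.9625]
 [-0.0001 -1.      0.0003]]
```

```bash
python3 -m crank '[{"linear":[0.0215,0,-0.06],"dr":[0,0,0],"hand":-1},{"linear":[0.0215,0,-0.06],"dr":[0,0,0],"hand":-1},{"linear":[0.0215,0.04,-0.06],"dr":[0,0,0],"hand":-1},{"linear":[0.0215,0.08,-0.06],"dr":[0,0,0],"hand":-1},{"linear":[0.0215,0.12,-0.06],"dr":[0,0,0],"hand":-1},{"linear":[0.0215,0.15,-0.06],"dr":[0,0,0],"hand":-1},{"linear":[0.0215,0.165,-0.06],"dr":[0,0,0],"hand":-1},{"linear":[0.0215,0.175,-0.06],"dr":[0,0,0],"hand":-1},{"linear":[0.0215,0.175,-0.06],"dr":[0,0,0],"hand":-1},{"linear":[0.0215,0.175,-0.06],"dr":[0,0,0],"hand":-1}]'; python3 mv.py '[(.433,-.152,.105)]'
python3 - <<'E'
from ov import *
x,y=.433,-.152;r=[]
R=np.array([[.9625,.2712],[-.2712,.9625]])
e=bot.get_obs()["eef_pos"]
sq=[(*(e[:2]+R@np.array(p)),e[2]) for p in[(.011,.0145),(-.011,.0145),(-.011,-.0145),(.011,-.0145),(.011,.0145)]]
for c in("scene","top"):
    im=bot.read_camera(c);cv2.imwrite(f"pics/{c}1.png",im)
    a=crop(c,im,x,y,[],w=80);b=crop(c,im,x,y,[(sq,(255,0,255)),(circ(x,y,.086,.005),(0,255,0)),(circ(x,y,.045,.025),(0,255,255))],w=80);r.append(np.hstack([a,b]))
cv2.imwrite("pics/ov2.png",np.vstack(r))
E
```

```text
t: 4.93
eef_pos: [0.4333, -0.1528, 0.1055]
tool_rot: [0.7, -0.7, 0.097, -0.097]
contact_force: [-0.5, 0.4, 0.2]
gripper_width: 0.003
t 4.9333 eef [ 0.4333 -0.1528  0.1055] F [-0.5028  0.401   0.2118] g 0.002589449243408193
(0.433, -0.152, 0.105) -> [-0.0005  0.0005  0.0007]
[[ 0.9623  0.      0.272 ]
 [-0.272   0.0001  0.9623]
 [-0.     -1.      0.0001]]
```

View pics/ov2.png

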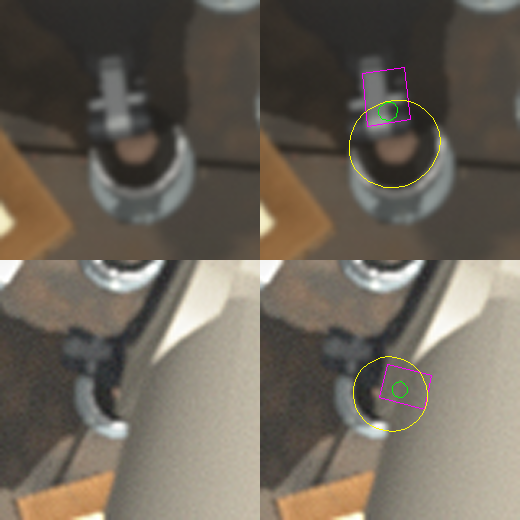

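Run:
```python
from ov import *
e=bot.get_obs()["eef_pos"];im=cv2.imread("pics/scene1.png");w=64
R=np.array([[.9623,.272],[-.272,.9623]])
u0,v0=200,275
def mk(draw):
    o=cv2.resize(im[v0:v0+w,u0:u0+w],(384,384),interpolation=2);o=np.clip(255*(o/255.)**.5,0,255).astype(np.uint8)
    if draw:
        for z in(0,.02,.05):
            q=[((proj("scene",(*(e[:2]+R@np.array(p)),e[2]+z))-(u0,v0)+.5)*6) for p in[(.011,.0145),(-.011,.0145),(-.011,-.0145),(.011,-.0145),(.011,.0145)]]
            cv2.polylines(o,[np.round(q).astype(int)],False,(255,0,255) if z==0 else (0,255,255),1)
    return o
cv2.imwrite("pics/z1.png",np.hstack([mk(0),mk(1)]))
```

```text
(no output)
```

View pics/z1.png

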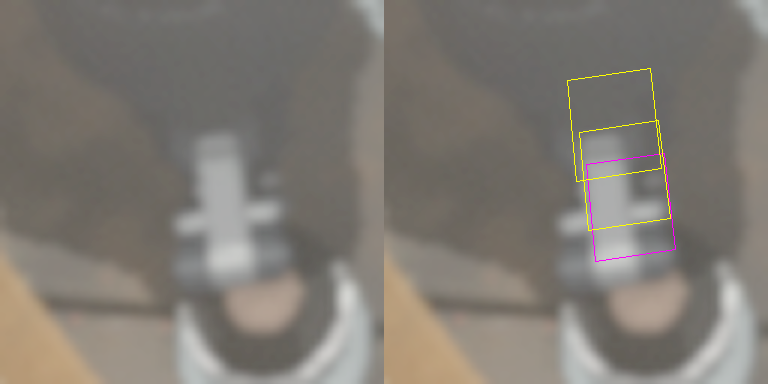

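The near finger's knuckle hides the tip in the scene view, and the arm covers the top view. The tip's measured position agrees with the rivet estimate to under 1 mm, so I press slowly and watch the force.

```bash
python3 -m crank '[{"linear":[0,0.008,0],"dr":[0,0,0],"hand":-1},{"linear":[0,0.015,0],"dr":[0,0,0],"hand":-1},{"linear":[0,0.017,0],"dr":[0,0,0],"hand":-1},{"linear":[0,0.019,0],"dr":[0,0,0],"hand":-1},{"linear":[0,0.021,0],"dr":[0,0,0],"hand":-1},{"linear":[0,0.023,0],"dr":[0,0,0],"hand":-1},{"linear":[0,0.024,0],"dr":[0,0,0],"hand":-1},{"linear":[0,0.025,0],"dr":[0,0,0],"hand":-1},{"linear":[0,0.025,0],"dr":[0,0,0],"hand":-1}]'
python3 -m crank '[{"linear":[0,0.001,0],"dr":[0,0,0],"hand":-1},{"linear":[0,0.002,0],"dr":[0,0,0],"hand":-1},{"linear":[0,0.003,0],"dr":[0,0,0],"hand":-1},{"linear":[0,0.004,0],"dr":[0,0,0],"hand":-1},{"linear":[0,0.004,0],"dr":[0,0,0],"hand":-1}]'
```

```text
t: 5.78
eef_pos: [0.4328, -0.1534, 0.0802]
tool_rot: [0.7, -0.7, 0.098, -0.098]
contact_force: [-1.2, 0.4, 3.3]
gripper_width: 0.004
t: 6.2
eef_pos: [0.4326, -0.1533, 0.076]
tool_rot: [0.7, -0.7, 0.098, -0.097]
contact_force: [-0.4, 0.1, 2.8]
gripper_width: -0.001
```

```bash
python3 -m crank '[{"linear":[0,0.001,0],"dr":[0,0,0],"hand":-1},{"linear":[0,0.002,0],"dr":[0,0,0],"hand":-1},{"linear":[0,0.002,0],"dr":[0,0,0],"hand":-1}]'
python3 -m crank '[{"linear":[0,0.001,0],"dr":[0,0,0],"hand":-1},{"linear":[0,0.002,0],"dr":[0,0,0],"hand":-1},{"linear":[0,0.002,0],"dr":[0,0,0],"hand":-1}]'
python3 -m crank '[{"linear":[0,0.0005,0],"dr":[0,0,0],"hand":-1},{"linear":[0,0.001,0],"dr":[0,0,0],"hand":-1},{"linear":[0,0.001,0],"dr":[0,0,0],"hand":-1}]'
```

```text
t: 6.45
eef_pos: [0.4327, -0.1533, 0.0741]
tool_rot: [-0.7, 0.7, -0.098, 0.098]
contact_force: [-0.0, -0.2, 3.3]
gripper_width: -0.001
t: 6.7
eef_pos: [0.4329, -0.1534, 0.0722]
tool_rot: [0.7, -0.7, 0.097, -0.098]
contact_force: [-1.0, -0.2, 6.4]
gripper_width: -0.002
t: 6.95
eef_pos: [0.4331, -0.1535, 0.0714]
tool_rot: [0.7, -0.7, 0.097, -0.098]
contact_force: [-0.6, 0.3, 7.8]
gripper_width: 0.001
```

Force stays near 3–4 N down to z=0.074, then climbs at about 1.5 N/mm, so the rivet pad is on its end stop. I retreat and go above the bush.

```bash
python3 mv.py '[(.447,-.020,.12),(.447,-.020,.095)]'; python3 -m crank '[{"linear":[0,-0.004,0],"dr":[0,0,0],"hand":-1},{"linear":[0,-0.012,0],"dr":[0,0,0],"hand":-1},{"linear":[0,-0.03,0],"dr":[0,0,0],"hand":-1},{"linear":[0,-0.055,0],"dr":[0,0,0],"hand":-1},{"linear":[0,-0.055,0],"dr":[0,0,0],"hand":-1},{"linear":[-0.006,-0.055,0.033],"dr":[0,0,0],"hand":-1},{"linear":[-0.012,-0.055,0.066],"dr":[0,0,0],"hand":-1},{"linear":[-0.018,-0.055,0.1],"dr":[0,0,0],"hand":-1},{"linear":[-0.023,-0.055,0.132],"dr":[0,0,0],"hand":-1},{"linear":[-0.023,-0.055,0.132],"dr":[0,0,0],"hand":-1}]'; python3 mv.py '[(.447,-.020,.093)]'
python3 - <<'E'
from ov import *
r=[]
for c in("scene","top"):
    im=bot.read_camera(c);cv2.imwrite(f"pics/{c}2.png",im)
    r.append(np.hstack([crop(c,im,x,y,[(circ(x,y,.035,.025),(0,255,255))]+k,w=60) for x,y,k in((.433,-.152,[(circ(.433,-.152,.076,.005),(0,255,0))]),(.447,-.02,[]))]))
cv2.imwrite("pics/ov3.png",np.vstack(r))
E
```

```text
t 6.95 eef [ 0.4331 -0.1535  0.0714] F [-0.5536  0.2552  7.819 ] g 0.001302890284615878
(0.447, -0.02, 0.12) -> [-0.0231 -0.0486  0.1322]
(0.447, -0.02, 0.095) -> [-0.0231 -0.0236  0.1322]
[[ 0.9619  0.0007  0.2734]
 [-0.2734 -0.      0.9619]
 [ 0.0007 -1.      0.0002]]
t: 7.78
eef_pos: [0.4474, -0.0136, 0.126]
tool_rot: [0.702, -0.7, 0.095, -0.094]
contact_force: [0.5, 1.0, 0.9]
gripper_width: -0.001
t 7.7833 eef [ 0.4474 -0.0136  0.126 ] F [0.488  0.976  0.8855] g -0.0012292921525862708
(0.447, -0.02, 0.093) -> [ 0.0013  0.033  -0.0063]
[[ 0.9643  0.0001  0.2648]
 [-0.2648  0.0022  0.9643]
 [-0.0005 -1.      0.0021]]
```

View pics/ov3.png

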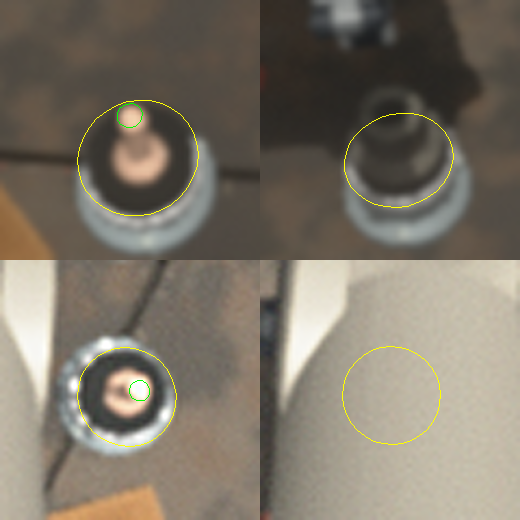

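The rivet still stands upright and centred at scene crop (130,115), with its pad down. The bush at crop (395,140) is untouched. I let the arm settle before pressing.

```bash
python3 -m crank '[{"linear":[0,0,0],"dr":[0,0,0],"hand":-1},{"linear":[0,0.01,0],"dr":[0,0,0],"hand":-1},{"linear":[0,0.025,0],"dr":[0,0,0],"hand":-1},{"linear":[0,0.032,0],"dr":[0,0,0],"hand":-1},{"linear":[0,0.032,0],"dr":[0,0,0],"hand":-1},{"linear":[0,0.032,0],"dr":[0,0,0],"hand":-1}]'; python3 mv.py '[(.447,-.020,.075),(.447,-.020,.061)]'
```

```text
t: 8.38
eef_pos: [0.4461, -0.021, 0.0937]
tool_rot: [-0.7, 0.701, -0.099, 0.098]
contact_force: [0.8, -0.2, 0.8]
gripper_width: 0.001
t 8.3833 eef [ 0.4461 -0.021   0.0937] F [ 0.8421 -0.2119  0.8011] g 0.0011369574962096242
(0.447, -0.02, 0.075) -> [0.0006 0.0187 0.0013]
(0.447, -0.02, 0.061) -> [0.0006 0.0327 0.0013]
[[ 0.9614 -0.0016  0.275 ]
 [-0.275  -0.0007  0.9614]
 [-0.0014 -1.     -0.0011]]
```

```bash
python3 -m crank '[{"linear":[0,0.008,0.001],"dr":[0,0,0],"hand":-1},{"linear":[0,0.015,0.001],"dr":[0,0,0],"hand":-1},{"linear":[0,0.017,0.001],"dr":[0,0,0],"hand":-1},{"linear":[0,0.019,0.001],"dr":[0,0,0],"hand":-1},{"linear":[0,0.021,0.001],"dr":[0,0,0],"hand":-1},{"linear":[0,0.023,0.001],"dr":[0,0,0],"hand":-1},{"linear":[0,0.024,0.001],"dr":[0,0,0],"hand":-1},{"linear":[0,0.025,0.001],"dr":[0,0,0],"hand":-1},{"linear":[0,0.025,0.001],"dr":[0,0,0],"hand":-1}]'
python3 -m crank '[{"linear":[0,0.001,0],"dr":[0,0,0],"hand":-1},{"linear":[0,0.002,0],"dr":[0,0,0],"hand":-1},{"linear":[0,0.003,0],"dr":[0,0,0],"hand":-1},{"linear":[0,0.003,0],"dr":[0,0,0],"hand":-1}]'
python3 -m crank '[{"linear":[0,0.001,0],"dr":[0,0,0],"hand":-1},{"linear":[0,0.002,0],"dr":[0,0,0],"hand":-1},{"linear":[0,0.002,0],"dr":[0,0,0],"hand":-1}]'
python3 -m crank '[{"linear":[0,0.001,0],"dr":[0,0,0],"hand":-1},{"linear":[0,0.002,0],"dr":[0,0,0],"hand":-1},{"linear":[0,0.002,0],"dr":[0,0,0],"hand":-1}]'
```

```text
t: 9.13
eef_pos: [0.4468, -0.0191, 0.0691]
tool_rot: [-0.7, 0.7, -0.098, 0.097]
contact_force: [-1.7, -0.2, 1.6]
gripper_width: -0.003
t: 9.47
eef_pos: [0.4469, -0.0191, 0.066]
tool_rot: [-0.7, 0.7, -0.098, 0.097]
contact_force: [-0.5, 0.2, 2.1]
gripper_width: -0.001
t: 9.72
eef_pos: [0.4469, -0.0191, 0.064]
tool_rot: [-0.7, 0.7, -0.098, 0.097]
contact_force: [-1.2, 0.5, 1.8]
gripper_width: -0.001
t: 9.97
eef_pos: [0.447, -0.0191, 0.0621]
tool_rot: [0.7, -0.7, 0.098, -0.098]
contact_force: [-3.5, 0.0, 4.6]
gripper_width: -0.001
```

```bash
python3 -m crank '[{"linear":[0,0.001,0],"dr":[0,0,0],"hand":-1},{"linear":[0,0.001,0],"dr":[0,0,0],"hand":-1},{"linear":[0,0.001,0],"dr":[0,0,0],"hand":-1}]'
python3 -m crank '[{"linear":[0,0.001,0],"dr":[0,0,0],"hand":-1},{"linear":[0,0.001,0],"dr":[0,0,0],"hand":-1},{"linear":[0,0.001,0],"dr":[0,0,0],"hand":-1}]'
```

```text
t: 10.22
eef_pos: [0.447, -0.0191, 0.0613]
tool_rot: [0.7, -0.7, 0.098, -0.098]
contact_force: [-2.2, 0.5, 6.4]
gripper_width: -0.004
t: 10.47
eef_pos: [0.447, -0.0191, 0.0604]
tool_rot: [0.7, -0.7, 0.098, -0.098]
contact_force: [-3.1, -0.9, 7.5]
gripper_width: -0.002
```

The force climbs at the soft-top rate, so the bush pad is down too. Next is the flat.

```bash
python3 mv.py '[(.5345,-.053,.075)]'; python3 -m crank '[{"linear":[0,-0.004,0],"dr":[0,0,0],"hand":-1},{"linear":[0,-0.012,0],"dr":[0,0,0],"hand":-1},{"linear":[0,-0.03,0],"dr":[0,0,0],"hand":-1},{"linear":[0,-0.045,0],"dr":[0,0,0],"hand":-1},{"linear":[0,-0.045,0],"dr":[0,0,0],"hand":-1},{"linear":[0.03,-0.045,-0.003],"dr":[0,0,0],"hand":-1},{"linear":[0.06,-0.045,-0.006],"dr":[0,0,0],"hand":-1},{"linear":[0.0935,-0.045,-0.009],"dr":[0,0,0],"hand":-1},{"linear":[0.0935,-0.045,-0.009],"dr":[0,0,0],"hand":-1},{"linear":[0.0935,-0.045,-0.009],"dr":[0,0,0],"hand":-1}]' >/dev/null; python3 -m crank '[{"linear":[0,0,0],"dr":[0,0,0],"hand":-1},{"linear":[0,0,0],"dr":[0,0,0],"hand":-1}]';  python3 mv.py '[(.5345,-.053,.075)]'
python3 - <<'E'
from ov import *
r=[]
for c in("scene","top"):
    im=bot.read_camera(c);cv2.imwrite(f"pics/{c}3.png",im)
    r.append(np.hstack([crop(c,im,x,y,[(circ(x,y,.035,.025),(0,255,255))]+k,w=60) for x,y,k in((.447,-.02,[(circ(.447,-.02,.065,.015),(0,255,0))]),(.5345,-.053,[]),(.537,-.162,[]))]))
cv2.imwrite("pics/ov4.png",np.vstack(r))
E
```

```text
t 10.4667 eef [ 0.447  -0.0191  0.0604] F [-3.1324 -0.9495  7.5192] g -0.0022023196473823893
(0.5345, -0.053, 0.075) -> [ 0.0934 -0.0146 -0.0087]
[[ 0.9619  0.      0.2734]
 [-0.2734  0.0003  0.9619]
 [-0.0001 -1.      0.0003]]
t: 11.47
eef_pos: [0.5332, -0.0529, 0.1048]
tool_rot: [0.7, -0.7, 0.098, -0.097]
contact_force: [-0.4, 0.1, -0.1]
gripper_width: -0.0
t 11.4667 eef [ 0.5332 -0.0529  0.1048] F [-0.3906  0.0994 -0.0503] g -0.0004979905494180408
(0.5345, -0.053, 0.075) -> [0.0014 0.0298 0.0002]
[[ 0.962  -0.0015  0.273 ]
 [-0.273   0.0003  0.962 ]
 [-0.0015 -1.     -0.0001]]
```

View pics/ov4.png

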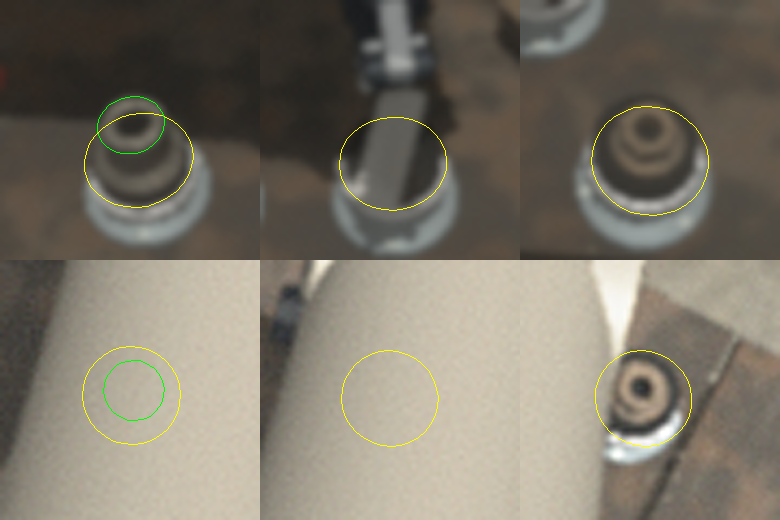

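The bush stands centred with its pad down, and the nut is untouched. Now I press the flat.

```bash
python3 -m crank '[{"linear":[0.001,0.025,0],"dr":[0,0,0],"hand":-1},{"linear":[0.001,0.04,0],"dr":[0,0,0],"hand":-1},{"linear":[0.001,0.046,0],"dr":[0,0,0],"hand":-1},{"linear":[0.001,0.048,0],"dr":[0,0,0],"hand":-1},{"linear":[0.001,0.05,0],"dr":[0,0,0],"hand":-1},{"linear":[0.001,0.052,0],"dr":[0,0,0],"hand":-1},{"linear":[0.001,0.054,0],"dr":[0,0,0],"hand":-1},{"linear":[0.001,0.056,0],"dr":[0,0,0],"hand":-1},{"linear":[0.001,0.058,0],"dr":[0,0,0],"hand":-1},{"linear":[0.001,0.058,0],"dr":[0,0,0],"hand":-1}]'
python3 -m crank '[{"linear":[0,0.001,0],"dr":[0,0,0],"hand":-1},{"linear":[0,0.002,0],"dr":[0,0,0],"hand":-1},{"linear":[0,0.002,0],"dr":[0,0,0],"hand":-1}]'
python3 -m crank '[{"linear":[0,0.001,0],"dr":[0,0,0],"hand":-1},{"linear":[0,0.002,0],"dr":[0,0,0],"hand":-1},{"linear":[0,0.002,0],"dr":[0,0,0],"hand":-1}]'
python3 -m crank '[{"linear":[0,0.001,0],"dr":[0,0,0],"hand":-1},{"linear":[0,0.002,0],"dr":[0,0,0],"hand":-1},{"linear":[0,0.002,0],"dr":[0,0,0],"hand":-1}]'
```

```text
t: 12.4
eef_pos: [0.5356, -0.0536, 0.0472]
tool_rot: [0.7, -0.7, 0.097, -0.098]
contact_force: [-1.3, 0.2, 1.5]
gripper_width: -0.001
t: 12.65
eef_pos: [0.5356, -0.0536, 0.0451]
tool_rot: [0.7, -0.7, 0.097, -0.098]
contact_force: [-1.3, 0.1, 2.4]
gripper_width: 0.001
t: 12.9
eef_pos: [0.5356, -0.0536, 0.0431]
tool_rot: [0.7, -0.7, 0.097, -0.098]
contact_force: [-0.7, 0.2, 3.7]
gripper_width: -0.0
t: 13.15
eef_pos: [0.5356, -0.0536, 0.0413]
tool_rot: [0.7, -0.7, 0.097, -0.098]
contact_force: [-0.9, 0.1, 6.7]
gripper_width: 0.003
```

```bash
python3 -m crank '[{"linear":[0,0.001,0],"dr":[0,0,0],"hand":-1},{"linear":[0,0.001,0],"dr":[0,0,0],"hand":-1},{"linear":[0,0.001,0],"dr":[0,0,0],"hand":-1}]'
python3 -m crank '[{"linear":[0,-0.004,0],"dr":[0,0,0],"hand":-1},{"linear":[0,-0.012,0],"dr":[0,0,0],"hand":-1},{"linear":[0,-0.03,0],"dr":[0,0,0],"hand":-1},{"linear":[0,-0.06,0],"dr":[0,0,0],"hand":-1},{"linear":[0,-0.1,0],"dr":[0,0,0],"hand":-1},{"linear":[0,-0.14,0],"dr":[0,0,0],"hand":-1},{"linear":[0,-0.18,0],"dr":[0,0,0],"hand":-1},{"linear":[0,-0.22,0],"dr":[0,0,0],"hand":-1},{"linear":[0,-0.24,0],"dr":[0,0,0],"hand":-1},{"linear":[0,-0.24,0],"dr":[0,0,0],"hand":-1}]'
python3 -m crank '[{"linear":[-0.03,0,0.04],"dr":[0,0,0],"hand":-1},{"linear":[-0.06,0,0.08],"dr":[0,0,0],"hand":-1},{"linear":[-0.09,0,0.12],"dr":[0,0,0],"hand":-1},{"linear":[-0.11,0,0.16],"dr":[0,0,0],"hand":-1},{"linear":[-0.13,0,0.2],"dr":[0,0,0],"hand":-1},{"linear":[-0.15,0,0.24],"dr":[0,0,0],"hand":-1},{"linear":[-0.17,0,0.28],"dr":[0,0,0],"hand":-1},{"linear":[-0.17,0,0.28],"dr":[0,0,0],"hand":-1},{"linear":[-0.17,0,0.28],"dr":[0,0,0],"hand":-1},{"linear":[-0.17,0,0.28],"dr":[0,0,0],"hand":-1}]'
python3 - <<'E'
from ov import *
r=[]
for c in("scene","top"):
    im=bot.read_camera(c)
    r.append(np.hstack([crop(c,im,x,y,[(circ(x,y,.035,.025),(0,255,255))]+k,w=60) for x,y,k in((.433,-.152,[(circ(.433,-.152,.076,.005),(0,255,0))]),(.447,-.02,[(circ(.447,-.02,.065,.015),(0,255,0))]),(.5345,-.053,[(circ(.5345,-.053,.045,.01),(0,255,0))]))]))
cv2.imwrite("pics/ov5.png",np.vstack(r))
E
```

```text
t: 13.4
eef_pos: [0.5356, -0.0536, 0.0405]
tool_rot: [0.7, -0.7, 0.097, -0.098]
contact_force: [-2.0, 0.9, 7.4]
gripper_width: 0.002
t: 14.23
eef_pos: [0.538, -0.0542, 0.2856]
tool_rot: [0.701, -0.699, 0.095, -0.101]
contact_force: [0.9, -0.4, 0.1]
gripper_width: -0.0
t: 15.07
eef_pos: [0.447, 0.2642, 0.279]
tool_rot: [-0.7, 0.701, -0.096, 0.095]
contact_force: [0.6, -0.8, -0.5]
gripper_width: 0.003
```

View pics/ov5.png

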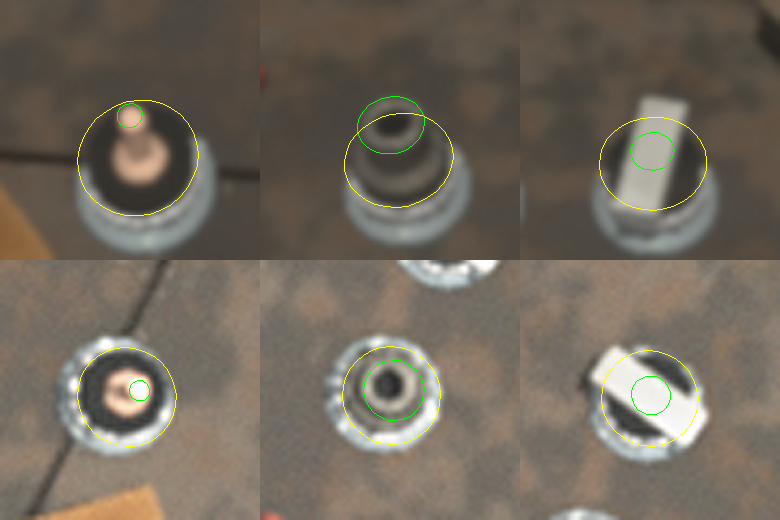

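All three parts stand in the middle of their pads and line up with the outlines drawn for pads 10 mm lower. Handing in.

```bash
python3 -m crank '[{"linear":[0,0,0],"dr":[0,0,0],"hand":-1},{"linear":[0,0,0],"dr":[0,0,0],"hand":-1},{"linear":[0,0,0],"dr":[0,0,0],"hand":-1}]' && python3 -c "
from station import bot
print(bot.hand_in())"
```

```text
t: 15.42
eef_pos: [0.4488, 0.261, 0.2802]
tool_rot: [0.7, -0.7, 0.098, -0.098]
contact_force: [-0.1, -0.6, 0.3]
gripper_width: 0.002
the job is handed in; nothing more can be done
None
```

I pressed the rivet, then the bush, then the flat with shut fingertips, and handed the job in at about 15.4 s with the arm well clear.

- **Pads down:** on each part the force stayed low, about 2–4 N, while the pad travelled. Past the end stop it climbed at about 1–1.5 N/mm to 7–8 N, as the soft top should. The sensor noise is about 1 N, and the bush and flat read lower than the stated 4 N while moving. I had no direct reading of the pad travel.
- **Parts in place:** the last pictures from both cameras show all three parts upright in the middle of their pads. They match the outlines drawn for pads 10 mm lower to about 2 mm.
- **Hidden fingertips:** the gripper's knuckle and the arm hid the fingertips during the presses. I relied on the measured tool position there, and could only check the result afterwards.
- **Not touched:** the nut looked unmoved in the picture taken before the flat was pressed. I did not look at it, the mug or the tin closely at the end, but none of the moves went near them.

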